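Set the crosscut fence's telescoping length stop to the red marker

ROBOT

A 7-joint arm with a two-finger parallel gripper is mounted at the origin on the work surface. World frame = base frame: x ahead of the robot, y to its left, z up, the work surface at z = 0. Lengths are in m, angles in rad, forces in N, time in s.
With the tool pointing down it reaches from about 0.4 to 0.85 m from the base axis. Payload 10.4 kg.
Tool frame: the origin (TCP) lies at the very end of the fingers, on their centre line; the grasp point (between the pads) lies 19 mm behind it; z points along the fingers, y is the line along which they close (so a half turn about z gives the same grasp; the last joint's range is limited). The gripper opens to 87 mm and grips with 3 to 60 N. Pads are 19 mm wide; open, the fingers measure 117 mm over their backs; the gripper's body (75 mm by 190 mm) begins 51 mm behind the grasp point.
Start: joints at [-1.173, 0.332, -0.065, 1.46, 0.022, 1.35, -0.088], TCP at [0.255, 0.571, 0.223] pointing down, gripper open.
Joint ranges: [-2.6, 2.6], [-0.5, 2.12], [-1.47, 1.34], [0.16, 2.42], [-1.27, 4.41], [0.06, 2.06], [-2.6, 2.6]. Speed limits (rad/s): [2.22, 2.22, 2.79, 2.79, 3.14, 3.14, 3.14].

INTERFACE

Orientations are given as a unit quaternion [x, y, z, w].
In Python, from bench import * gives the robot as it stands.
- The arm moves only by the tool step_arm, never from a script. Its arguments are lists of equal length, an entry for each row: "delta_pos": the shift along the world's x, y, z in units of 25 mm (1.0 is 25 mm), a list of three; "turn": the turn about the world's z in units of 0.12 rad (1.0 is 0.12 rad). In form: {"delta_pos": [[tx, ty, tz], ...], "turn": [turn, ...]}. A call has 1 to 12 rows; each row shifts and turns the commanded pose from where the row before left it; what a row does not reach is not made up. A row lasts 1/10 s, in which the tool goes at most 50 mm and 8.59 degrees, less where a joint would pass 70% of its speed; a pose out of reach is approached as far as the arm can. A call with a number of a shift or a turn outside -1 to 1 is refused whole. A call with a gripper value outside its range is refused whole. "grip" is the closure, from 0 (fully open) to 1 (shut), set as the call begins (left out, the last holds). The fingers move at their own pace and stop on an object; "newtons" is the grip in N (left out, the last holds). Time passes only in rows, so rows that do not move let the fingers close. It gives the time, the measured TCP pose, the force, the opening and the grip force at its end, in the units of the state.
- read_state(): the state, without advancing time (a new reading comes with each control period).
- camera(name): name is "scene" or "top" or "wrist"; returns a dict with "image" (400x640x3 uint8, red, green, blue), "z_map" (400x640 float32, m along the optical axis (not along the pixel's ray), 0 where there is no reading), "mtx" (3x3 intrinsics, pixels), "view" (4x4, takes a point from world to camera coordinates). Camera axes: x right, y up, looking along -z (the intrinsics and any distortion apply to the point x, -y, -z); pixel columns grow to the right and rows downward; lengths in m; the calibration is good to about 2 mm. A picture is of the moment at which its call begins.
- close_job(): hands the job in; it is judged then, once.
The state is a dict: "time": time; "joint_positions": joint angles; "joint_vel": joint speeds; "joint_torque": joint torques, N m; "ee_pos": TCP position; "eef_rot": TCP orientation; "ft_force": force on the tool from outside, world axes, zero at the start; "torque": the same for the moment, N m; "width": finger opening in m; "grip_force": force on a finger pad.
Only numpy, scipy, OpenCV 4.12 (cv2) and the standard library are available. Lean on these libraries where they do the work, as an engineer would, in place of code of your own. Each camera call takes 0.05 s, during which the arm holds its last target. There are 200 camera calls.

TASK

Set the length stop of the crosscut fence: pinch the blue stop head so that its orange lock button is squeezed in, draw the telescoping arm out until the head's black pointer is over the red marker on the scale, and keep it there. The lock catches only every 5 mm, so finish while still holding the head at the marker with the button squeezed in, until I have tightened the clamp knob. Leave the red marker, the blank in the fence and the other things on the bench where they are.

Things in the scene. Friction and masses are not known exactly. Their poses are not given: they have to be found in the camera images.
- station: crosscut fence fixed to the bench. Origin: on the bench under the middle of the rail's black mouth. y axis: the way the arm comes out; x: across, to the side the orange button faces and the blank lies on; z up. Aluminium rail 34 mm wide, top 72 mm above the bench, on a 12 mm plywood board reaching x -70 to 100, y -360 to 290 mm. Tallest: 4 grey posts at y -263 mm, 112 mm high
- clamp_knob (a point): top centre of the black clamp knob on the rail (34 mm across), 98 mm above the bench, 35 mm behind the mouth. Not to be used: it only must not be hit
- scale_zero (a point): zero of the scale, on an aluminium strip 30 mm wide on the board beside the arm (its -x side), 14 mm above the bench; a tick each 10 mm, a longer one each 50 mm, up to 200 mm along the station's y
- stop (a joint): extension of the telescoping arm, m, 0 to 0.200; grows as it is drawn out along the station's y axis. Drawing takes 1 to 3 N once unlocked; with the button out a pin in a toothed rack (5 mm pitch) locks it. Reads the same as marker when the pointer is on the marker's middle
- marker (a joint): place of the red marker along the scale, m, counted as stop is; at the start at least 40 mm further out than the arm. The marker is a red rider across the scale strip, 6 mm along the scale and 34 mm across. A push of about 3 N would slide it: leave it
- lock (a joint): travel of the orange lock button, m: 0 out (up to 0.0025 if the pin stands on a tooth), 0.005 squeezed fully in. The arm is free from 0.003 on. The spring takes 7 N to start and 10 N fully in; a grip of 15 to 25 N squeezes it home. It goes in along the station's -x axis, and springs out when let go, locking the arm at the next tooth
- stop_grip (a point): grip centre of the blue stop head, at the button's mid-height, 65 mm above the bench. Head: 34 mm across (station's x), 38 mm along y, 14 to 80 mm above the bench. Pinch it from above across the station's x: one finger on the button, one on the plain -x side. The grasp is 41 mm wide with the button out, 36 mm squeezed; this point is its middle when squeezed. Moves with the arm
- lock_face (a point): centre of the orange button's outer face, on the head's +x side; the face is 22 mm along y and 20 mm high, and stands 7 mm proud of the head, 2 mm when fully in
- paddle (a point): top of the outer end of the steel stop paddle: a plate 8 mm thick that reaches 45 mm out from the head's +x side, below the grip at the end next to the rail; top 40 mm above the bench. Keep fingers above it
- pointer (a point): the head's pointer: a thin black blade (2.2 mm wide at the tip) that reaches 37 mm out from the head's -x side over the scale, 22 to 25 mm above the bench, level with the middle of the head along the arm. This point is on the blade's middle line, at its underside
- marker_line (a point): middle of the red marker's top, at its white line, 19 mm above the bench (axes as the station's)
- blank: bystander: wooden blank lying in the fence on the board, 3 to 25 mm off the rail's +x side, 40 mm square and 210 mm long along its y axis, with a round tenon 30 mm long at the end towards the stop; origin under its middle
- mallet: bystander: mallet with a black head and wooden handle, 285 mm long along its x axis (head at +x), 50 mm high, lying on the bench at the +x side of the station
- strop: bystander: brown leather strop with a wooden handle, 295 mm long along its x axis, 23 mm high
- wax_tin: bystander: brass-coloured wax tin with a white lid, 72 mm across and 50 mm high; origin under its middle

How it is judged:
By the outcome, as a careful person would: the job done as asked, in the order asked, and still so for the second after the job is handed in, while the arm keeps its last pose, push and grip.
It also fails if it takes over 35 s, if anything falls off the work surface, if the arm or the gripper's body presses on something with over 40 N, if the wrist force passes 120 N, or if a joint passes its speed limit or range.

## Working session

There is one attempt and no reset: what is moved stays moved. The work goes in short steps, Python scripts to look and compute and a tool call to move; the robot and the scene stay as the last step left them, time stands still between calls to the robot, and variables do not carry over. Pictures are saved under pics/ and viewed, at most 10 in all, crops included, and the job is handed in when it is done.

Besides the shell and the picture viewer there is one more tool, called after "Emit:" in YAML: its name, and indented under it one key for each argument. step_arm: Moves the arm, as the interface text tells. Shifts and turns lie within -1 to 1; 1 stands for 25 mm of shift or 0.12 rad of turn. Its arguments: {"type":"object","properties":{"delta_pos":{"type":"array"},"turn":{"type":"array"},"grip":{"type":"number"},"newtons":{"type":"number"}},"required":["delta_pos","turn"]}

```bash
mkdir -p pics; cat > h.py <<'E'
import numpy as np, cv2
from bench import *
def grab(n):
    c=camera(n); np.savez(f'/tmp/{n}.npz',**c); return c
def save(c,f): cv2.imwrite(f'pics/{f}.png',cv2.cvtColor(c['image'],cv2.COLOR_RGB2BGR))
def ray(c,uv,z):
    K=np.array(c['mtx']);V=np.array(c['view']);R=V[:3,:3];o=-R.T@V[:3,3]
    uv=np.atleast_2d(uv).astype(float)
    d=np.c_[(uv[:,0]-K[0,2])/K[0,0],-(uv[:,1]-K[1,2])/K[1,1],-np.ones(len(uv))]@R
    return o+d*((z-o[2])/d[:,2])[:,None]
def cloud(c):
    K=np.array(c['mtx']);V=np.array(c['view']);R=V[:3,:3];z=c['z_map']
    v,u=np.indices(z.shape)
    p=np.stack([(u-K[0,2])/K[0,0]*z,-(v-K[1,2])/K[1,1]*z,-z],-1)
    return (p-V[:3,3])@R
def proj(c,P):
    K=np.array(c['mtx']);V=np.array(c['view']);q=np.atleast_2d(P)@V[:3,:3].T+V[:3,3]
    return np.c_[K[0,0]*q[:,0]/-q[:,2]+K[0,2],K[1,1]*-q[:,1]/-q[:,2]+K[1,2]]
E
python3 - <<'E'
from h import *
a=grab('scene');b=grab('top');save(a,'scene0');save(b,'top0')
for c in(a,b):
    print({k:np.shape(v) for k,v in c.items()},c['mtx'],c['view'])
s=read_state();print(s['time'],s['ee_pos'],s['eef_rot'],s['width'])
E
```

```text
{'image': (400, 640, 3), 'z_map': (400, 640), 'mtx': (3, 3), 'view': (4, 4)} [[431.91315057   0.         319.72438428]
 [  0.         431.91315057 202.20701718]
 [  0.           0.           1.        ]] [[-0.26760393  0.96346413  0.01118113  0.09020841]
 [-0.82396791 -0.23484313  0.51567973  0.45690138]
 [ 0.49946473  0.12878502  0.85670847 -1.40654766]
 [ 0.          0.          0.          1.        ]]
{'image': (400, 640, 3), 'z_map': (400, 640), 'mtx': (3, 3), 'view': (4, 4)} [[415.3631459    0.         322.47223861]
 [  0.         415.3631459  190.18781889]
 [  0.           0.           1.        ]] [[ 0.00911636 -0.99994515  0.00515728  0.07596028]
 [ 0.99784624  0.00943203  0.06491465 -0.59748975]
 [-0.06495973  0.00455438  0.99787749 -1.29725156]
 [ 0.          0.          0.          1.        ]]
0.1 [0.25514877 0.57016946 0.22182674] [ 2.08814832e-01  9.77954995e-01 -6.20152924e-04 -9.93195981e-05] 0.08697907833195923
```

View pics/top0.png

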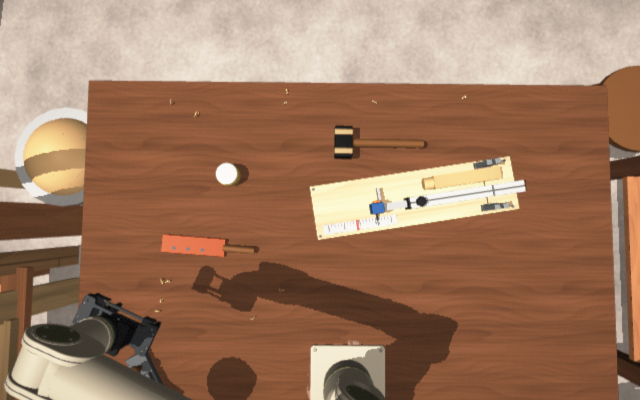

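View pics/scene0.png

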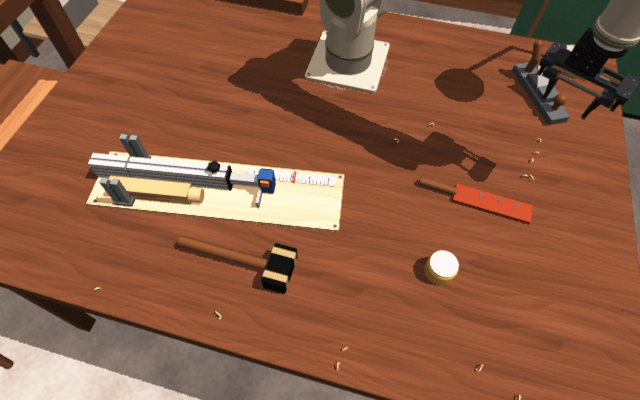

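The top view shows the blue head at about (377,208), the red marker at (358,225), and the black knob at (421,201). In the scene view the head is at (266,180) with its orange button facing the camera, and the marker is at (294,177). Next I measure.

```bash
python3 - <<'E'
from h import *
L=lambda n:dict(np.load(f'/tmp/{n}.npz'))
b=L('top');a=L('scene')
for nm,c,box in(('top',b,(300,530,150,245)),('scene',a,(80,350,130,240))):
    hsv=cv2.cvtColor(c['image'],cv2.COLOR_RGB2HSV);P=cloud(c)
    roi=np.zeros(hsv.shape[:2],bool);roi[box[2]:box[3],box[0]:box[1]]=1
    H,S,V=[hsv[...,i].astype(int) for i in range(3)]
    ms=dict(blue=(H>95)&(H<130)&(S>120)&(V>60),red=((H<4)|(H>172))&(S>130)&(V>110),orange=(H>=4)&(H<16)&(S>190)&(V>150))
    for k,m in ms.items():
        m=m&roi; v,u=np.nonzero(m)
        if len(u)<3: print(nm,k,len(u));continue
        p=P[m]; print(nm,k,len(u),'uv',u.mean().round(2),v.mean().round(2),u.min(),u.max(),v.min(),v.max(),'P med',np.median(p,0).round(4),'zmax',p[:,2].max().round(4))
# board mask: height ~12mm in top; fit rectangle
P=cloud(b);m=(P[...,2]>.006)&(P[...,2]<.12);m[:150]=0;m[245:]=0;m[:,:300]=0;m[:,535:]=0
m=cv2.morphologyEx(m.astype(np.uint8),cv2.MORPH_OPEN,np.ones((5,5)))
hsv=cv2.cvtColor(b['image'],cv2.COLOR_RGB2HSV)
cs,_=cv2.findContours(m,0,1);q=max(cs,key=cv2.contourArea)
print(cv2.contourArea(q),cv2.minAreaRect(q))
big=cv2.resize(b['image'][180:250,300:440],None,fx=5,fy=5,interpolation=cv2.INTER_CUBIC)
cv2.imwrite('pics/topc.png',big[...,::-1])
E
```

```text
top blue 122 uv 376.83 207.77 370 383 203 213 P med [ 0.5406 -0.0832  0.0789] zmax 0.0852
top red 4 uv 356.75 223.75 356 357 221 227 P med [ 0.4924 -0.0285  0.0179] zmax 0.0207
top orange 0
scene blue 227 uv 267.25 178.05 258 274 169 192 P med [ 0.5479 -0.078   0.079 ] zmax 0.9684
scene red 19 uv 293.84 177.16 292 295 172 181 P med [ 0.494  -0.028   0.0194] zmax 0.0233
scene orange 17 uv 264.88 182.18 260 268 180 185 P med [ 0.564  -0.0774  0.0745] zmax 0.0785
10404.5 ((418.4566345214844, 196.96820068359375), (53.44809341430664, 212.57591247558594), 81.25383758544922)
```

View pics/topc.png

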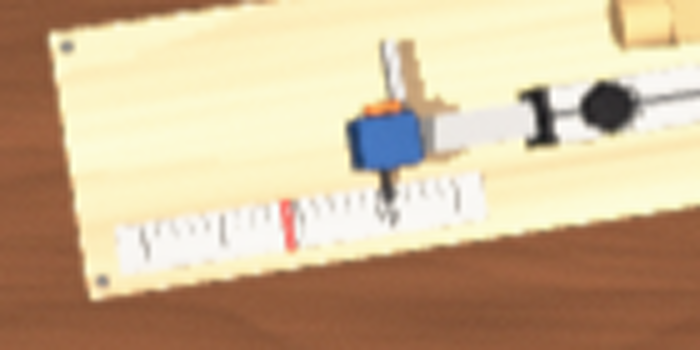

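```bash
python3 - <<'E'
from h import *
b=dict(np.load('/tmp/top.npz'));P=cloud(b)
hsv=cv2.cvtColor(b['image'],cv2.COLOR_RGB2HSV)
m=((hsv[...,2]>200)&(P[...,2]<.03)).astype(np.uint8);m[:150]=0;m[245:]=0;m[:,:300]=0;m[:,540:]=0
m=cv2.morphologyEx(m,cv2.MORPH_CLOSE,np.ones((25,25)));m=cv2.morphologyEx(m,cv2.MORPH_OPEN,np.ones((15,15)))
cs,_=cv2.findContours(m,0,1);q=max(cs,key=cv2.contourArea)[:,0]
W=ray(b,cv2.convexHull(q)[:,0],.012)[:,:2].astype(np.float32)*1000
r=cv2.minAreaRect(W);print(r,cv2.boxPoints(r))
# rail line from top surface z~.072
t=(abs(P[...,2]-.072)<.004);t[:,:425]=0;t[:175]=0;t[205:]=0;t[:,530:]=0
p=P[t][:,:2].astype(np.float32);l=cv2.fitLine(p,cv2.DIST_HUBER,0,.01,.01).ravel();print(len(p),l,np.degrees(np.arctan2(l[0],-l[1])))
E
```

```text
((578.479248046875, -217.22390747070312), (171.8578643798828, 663.182373046875), 9.208755493164062) [[ 440.5926    96.34228]
 [ 546.72296 -558.2929 ]
 [ 716.3659  -530.7901 ]
 [ 610.23553  123.84509]]
950 [ 0.15721424 -0.9875645   0.5891362  -0.3826522 ] 9.045237
```

Emit:
step_arm:
  delta_pos:
    - [0.4, -1, 0]
    - [0.4, -1, 0]
    - [0.4, -1, 0]
    - [0.4, -1, 0]
    - [0.4, -1, 0]
    - [0.4, -1, 0]
    - [0.4, -1, 0]
    - [0.4, -1, 0]
    - [0.4, -1, 0]
    - [0.4, -1, 0]
    - [0.4, -1, 0]
    - [0.4, -1, 0]
  turn: [-0.35, -0.35, -0.35, -0.35, -0.35, -0.35, -0.35, -0.35, -0.35, -0.35, -0.35, -0.35]
  grip: 0

```text
time: 1.3
ee_pos: [0.376, 0.2685, 0.2226]
eef_rot: [0.448, 0.894, 0.0, 0.0]
ft_force: [-0.0, -1.4, 0.9]
width: 0.0872
grip_force: 0.0
```

Emit:
step_arm:
  delta_pos:
    - [0.5, -1, 0]
    - [0.5, -1, 0]
    - [0.5, -1, 0]
    - [0.5, -1, 0]
    - [0.5, -1, 0]
    - [0.5, -1, 0]
    - [0.5, -1, 0]
    - [0.5, -1, 0]
    - [0.5, -1, 0]
    - [0.5, -1, 0]
    - [0.5, -1, 0]
    - [0.5, -1, 0]
  turn: [-0.335, -0.335, -0.335, -0.335, -0.335, -0.335, -0.335, -0.335, -0.335, -0.335, -0.335, -0.335]

```text
time: 2.5
ee_pos: [0.5257, -0.0321, 0.2227]
eef_rot: [0.648, 0.761, -0.0, 0.0]
ft_force: [-0.5, 0.7, -0.3]
width: 0.0868
grip_force: 0.0
```

```bash
python3 - <<'E'
from h import *
w=grab('wrist');save(w,'w1');s=read_state();print(s['time'],s['ee_pos'],s['eef_rot']);print(w['mtx'],w['view'])
E
```

```text
2.55 [ 0.52680072 -0.03670196  0.22274092] [ 6.50902012e-01  7.59160532e-01 -4.85655896e-04  1.27392530e-03]
[[343.2478413    0.         323.18582475]
 [  0.         343.2478413  197.55996844]
 [  0.           0.           1.        ]] [[ 9.86921284e-01  1.61201141e-01  7.55674258e-04 -5.14057024e-01]
 [-1.56212483e-01  9.57515595e-01 -2.42407807e-01  1.41525695e-01]
 [-3.97999848e-02  2.39119378e-01  9.70174151e-01 -3.59264051e-01]
 [ 0.00000000e+00  0.00000000e+00  0.00000000e+00  1.00000000e+00]]
```

View pics/w1.png

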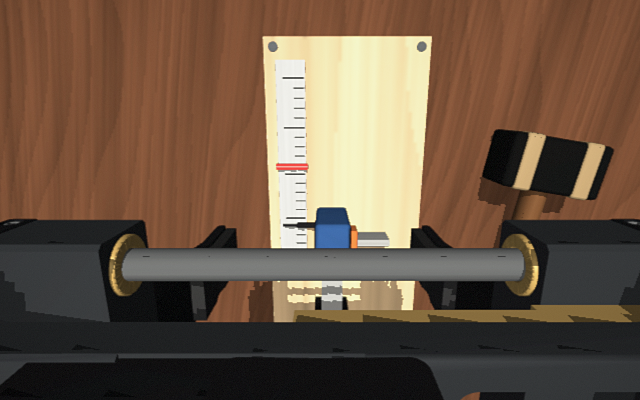

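The wrist view is clear: marker at (292,167), pointer blade tip at about (285,225), and blue head at (332,225) with the orange button on its right. I'll retake it now that the arm has settled and measure the positions.

```bash
cat > meas.py <<'E'
from h import *
th=np.radians(9.1);ex=np.array([np.cos(th),np.sin(th)]);ey=np.array([-ex[1],ex[0]])
O=np.array([.54,-.08])
def st(p): d=p[:,:2]-O; return np.c_[d@ex,d@ey]*1000
def meas(c):
    hsv=cv2.cvtColor(c['image'],cv2.COLOR_RGB2HSV);H,S,V=[hsv[...,i].astype(int) for i in range(3)]
    red=((H<5)|(H>174))&(S>130)&(V>120);blue=(H>95)&(H<130)&(S>100)&(V>50);orange=(H>=5)&(H<18)&(S>190)&(V>150)
    s=np.zeros(red.shape,bool);s[:,240:420]=1
    for k,m,z in(('red',red,.019),('blue',blue,.08),('orange',orange,.075)):
        m=(m&s).astype(np.uint8);n,l,stt,ct=cv2.connectedComponentsWithStats(m)
        if n<2: print(k,'none');continue
        if k=='red':
            v,u=np.nonzero(m)
        else:
            i=1+stt[1:,4].argmax();v,u=np.nonzero(l==i)
        p=st(ray(c,np.c_[u,v],z));print(k,len(u),'u',u.min(),u.max(),'v',v.min(),v.max(),'st mean',p.mean(0).round(1),'min',np.percentile(p,2,0).round(1),'max',np.percentile(p,98,0).round(1))
    # pointer: dark pixels over strip
    return red,blue,orange,V
E
python3 - <<'E'
from meas import *
w=grab('wrist');s=read_state();print(s['time'],s['ee_pos'],s['eef_rot'],s['ft_force'])
r,b,o,V=meas(w)
P=cloud(w)
bl=P[b&(abs(P[...,2]-.08)<.006)];q=st(bl);print('head top cloud',len(q),np.percentile(q,[1,99],0).round(1),np.median(bl[:,2]))
# rider edges along columns
for u in range(278,310,4): 
    print(u,V[158:176,u],[int(x) for x in w['image'][158:176,u,1]])
for u in(284,288,292,296,300,304): print(u,V[205:240,u])
t=np.array(s['ee_pos'])[None];print('tcp st',st(t))
E
```

```text
2.6 [ 0.52604783 -0.03484191  0.22260332] [ 6.50054029e-01  7.59887210e-01 -6.35039230e-04  8.86124419e-04] [ 0.1829086  -0.43459534 -0.13499294]
red 154 u 276 306 v 159 164 st mean [-39.8  59.4] min [-55.8  56.6] max [-24.  62.]
blue 1464 u 315 349 v 204 247 st mean [2.1 7.2] min [-13.3 -13.3] max [17.4 27.9]
orange 4 u 352 354 v 222 223 st mean [22.2  9. ] min [21.3  8.7] max [23.1  9.7]
head top cloud 1034 [[-13.8 -14.2]
 [ 18.4  13.8]] 0.07827598169201698
278 [252 212 241 244 246 245 248 179 149 230 245 242 241 240 225 223 222 217] [252, 103, 48, 91, 240, 104, 61, 124, 149, 230, 243, 240, 238, 238, 220, 216, 217, 208]
282 [253 213 241 244 246 246 250 160 147 153 242 243 242 240 239 239 240 239] [253, 106, 47, 90, 240, 105, 64, 142, 147, 153, 242, 242, 241, 239, 239, 239, 239, 239]
286 [249 213 242 244 247 246 247 167 236 252 255  89 132 249 245 242 241 242] [249, 101, 50, 92, 241, 104, 61, 153, 236, 252, 255, 89, 132, 248, 245, 242, 241, 241]
290 [211 208 243 244 246 246 250 157 150 247 252  87 128 243 240 237 236 237] [205, 79, 51, 92, 240, 106, 64, 137, 150, 247, 252, 87, 127, 
[... 899 characters left out ...]
 45 144
 157 246 244 240 239 239 239 240 239 240 239 239 239 239 239 238 238]
292 [236 236 237 236 235 237 242 248  86 128 244 241 242 251 119  28  46 145
 141 148 241 240 238 237 237 236 237 236 238 237 237 237 237 237 237]
296 [114 240 243 240 239 240 244 252  89 130 248 246 249 234 104  36  32  75
 151 248 244 240 239 240 241 144 237 241 239 238 239 240 242 180 228]
300 [139 240 242 238 238 239 243 251  87 130 249 252 163  53  32  36  37  35
  70 142 155 245 243 244 246 105 241 243 240 239 239 244 248 109 188]
304 [143 241 242 240 240 241 245 250  92 129 249 255 165  52  33  36  37  38
  92 150 193 204 240 245 245 107 242 245 243 242 242 245 249 111 193]
tcp st [[-6.63444395 46.7963724 ]]
```

```bash
python3 - <<'E'
from meas import *
w=dict(np.load('/tmp/wrist.npz'))
print('marker',st(ray(w,[[280,162.0],[292,162.],[302,162]],.019)))
print('pointer z25',st(ray(w,[[286,220.1],[292,220.1]],.0245)))
print('ticks',st(ray(w,[[292,169.4],[292,213.4]],.014)))
for u in(288,292,302): print(u,w['image'][60:160,u,1].tolist(), [i+60 for i in range(60,180) if 0])
P=cloud(w);
for nm in('top','scene'):
    c=dict(np.load(f'/tmp/{nm}.npz'));h=cv2.cvtColor(c['image'],cv2.COLOR_RGB2HSV);Q=cloud(c)
    b=(h[...,0]>95)&(h[...,0]<130)&(h[...,1]>100)&(h[...,2]>50)&(abs(Q[...,2]-.079)<.006)
    b[:,:250]=0;b[:,400:]=0
    v,u=np.nonzero(b);q=st(ray(c,np.c_[u,v],.08));print(nm,len(q),q.min(0),q.max(0),q.mean(0))
b=dict(np.load('/tmp/top.npz'));h=cv2.cvtColor(b['image'],cv2.COLOR_RGB2HSV)
E
```

```text
marker [[-51.67843287  58.80219789]
 [-38.88577052  58.7505631 ]
 [-28.22422509  58.7075301 ]]
pointer z25 [[-46.62816233  -4.40458379]
 [-40.05487081  -4.43281214]]
ticks [[-39.54829484  49.94709683]
 [-40.84760329   0.06138186]]
288 [238, 238, 238, 238, 238, 237, 237, 238, 238, 240, 245, 208, 68, 139, 246, 243, 239, 238, 238, 238, 237, 238, 238, 238, 238, 238, 237, 237, 238, 238, 238, 237, 238, 238, 238, 238, 238, 238, 238, 237, 237, 237, 238, 238, 238, 237, 237, 237, 237, 238, 238, 237, 237, 238, 238, 237, 238, 237, 238, 238, 242, 251, 87, 86, 247, 243, 238, 237, 238, 238, 238, 238, 238, 238, 239, 239, 239, 239, 239, 239, 239, 239, 238, 238, 239, 238, 239, 238, 238, 239, 239, 240, 239, 239, 239, 239, 241, 246, 207, 79] []
292 [240, 241, 241, 241, 241, 241, 241, 241, 241, 243, 249, 211, 70, 142, 249, 245, 241, 240, 241, 241, 243, 244, 192, 187, 242, 243, 242, 241, 241, 241, 242, 243, 234, 186, 242, 243, 241, 241, 241, 241, 241, 242, 234, 222, 242, 242, 241, 240, 240, 239, 240, 242, 225, 231, 241, 239, 239, 239, 238, 239, 244, 253, 87, 87, 248, 244, 239, 238, 238, 239, 239, 240, 230, 239, 239, 238, 238, 238, 239, 239, 239, 240, 240, 239, 239, 238, 238, 238, 239, 239, 239, 239, 239, 239, 238, 239, 241, 247, 210, 82] []
302 [242, 239, 238, 238, 237, 237, 236, 242, 242, 243, 245, 226, 168, 196, 246, 245, 243, 243, 243, 243, 245, 247, 200, 169, 245, 245, 243, 243, 242, 243, 244, 246, 174, 167, 243, 244, 242, 242, 242, 242, 244, 246, 204, 123, 243, 245, 242, 241, 240, 241, 243, 246, 170, 146, 244, 245, 242, 241, 241, 240, 244, 248, 94, 136, 246, 244, 240, 241, 240, 241, 244, 246, 109, 242, 244, 241, 241, 241, 241, 244, 247, 150, 140, 245, 243, 241, 241, 241, 243, 248, 198, 107, 246, 245, 241, 241, 242, 248, 213, 81] []
top 120 [-14.86634256 -22.56899751] [16.08371468 14.68277718] [ 0.67087212 -3.56089366]
scene 151 [-13.04534623 -22.53888313] [19.50735445 14.50219937] [ 3.16976854 -4.2522557 ]
```

Emit:
step_arm:
  delta_pos:
    - [0.35, -1, 0]
    - [0.35, -1, 0]
    - [0, 0, -1]
    - [0, 0, -1]
    - [0, 0, -1]
    - [0, 0, 0]
    - [0, 0, 0]
  turn: [0.03, 0, 0, 0, 0, 0, 0]

```text
time: 3.3
ee_pos: [0.5427, -0.0798, 0.1481]
eef_rot: [0.646, 0.764, -0.0, -0.0]
ft_force: [-0.5, 0.5, 0.6]
width: 0.087
grip_force: 0.0
```

```bash
python3 - <<'E'
from meas import *
w=grab('wrist');save(w,'w2')
for i in range(3): s=read_state();print(s['time'],s['ee_pos'],s['eef_rot'],s['ft_force'])
meas(w);P=cloud(w)
t=np.array(s['ee_pos'])[None];print('tcp st',st(t))
E
```

```text
3.35 [ 0.54330618 -0.07979409  0.14880215] [6.45658444e-01 7.63626064e-01 3.83547885e-04 5.09925946e-04] [ 0.38360739 -0.93217284  0.1731475 ]
3.35 [ 0.54330618 -0.07979409  0.14880215] [6.45658444e-01 7.63626064e-01 3.83547885e-04 5.09925946e-04] [ 0.38360739 -0.93217284  0.1731475 ]
3.35 [ 0.54330618 -0.07979409  0.14880215] [6.45658444e-01 7.63626064e-01 3.83547885e-04 5.09925946e-04] [ 0.38360739 -0.93217284  0.1731475 ]
red 214 u 252 292 v 117 124 st mean [-39.4  59. ] min [-56.   55.9] max [-24.1  61.5]
blue 2838 u 299 346 v 176 239 st mean [2.3 1.1] min [-13.1 -20.7] max [17.5 23.1]
orange 3 u 353 354 v 198 199 st mean [24.  7.] min [23.8  6.7] max [24.5  7.4]
tcp st [[ 3.29713807 -0.31957823]]
```

View pics/w2.png

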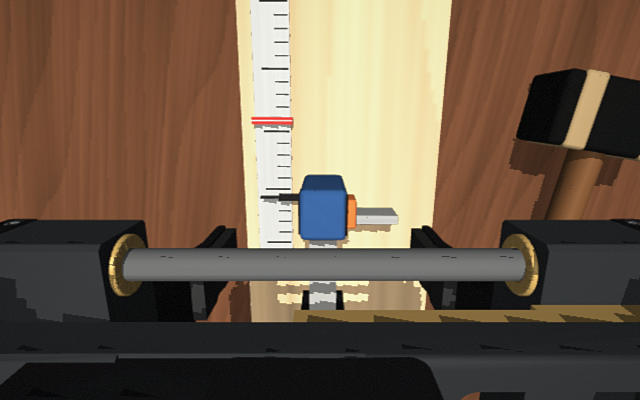

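The wrist view shows the head centred between the fingers at (323,208), the marker at (272,121), and the pointer at about (280,197). I'll correct by 4 mm and go down.

Emit:
step_arm:
  delta_pos:
    - [0.02, -0.16, -0.5]
    - [0, 0, -0.8]
    - [0, 0, -0.8]
    - [0, 0, -0.8]
    - [0, 0, -0.6]
    - [0, 0, -0.4]
    - [0, 0, -0.15]
    - [0, 0, 0]
    - [0, 0, 0]
  turn: [-0.06, 0, 0, 0, 0, 0, 0, 0, 0]

```text
time: 4.25
ee_pos: [0.5438, -0.0836, 0.047]
eef_rot: [0.648, 0.761, 0.0, 0.0]
ft_force: [0.5, -0.0, -0.0]
width: 0.0868
grip_force: 0.0
```

```bash
python3 - <<'E'
from meas import *
w=grab('wrist');save(w,'w3')
s=read_state();print(s['time'],s['ee_pos'],s['eef_rot'],s['ft_force'],s['width'])
meas(w);t=np.array(s['ee_pos'])[None];print('tcp st',st(t))
E
```

```text
4.3 [ 0.5438838  -0.08355919  0.04709709] [6.48330106e-01 7.61359048e-01 4.75095251e-04 4.98309488e-04] [-0.09832891  0.09804296 -0.16696723] 0.08703119560445993
red 309 u 240 274 v 112 123 st mean [-32.3  58.7] min [-41.2  56.1] max [-23.6  61.3]
blue 3290 u 281 362 v 199 247 st mean [ 2.5 18.9] min [-11.7   9.9] max [16.6 28.8]
orange 3 u 372 373 v 246 247 st mean [23.6  8. ] min [23.5  7.9] max [23.9  8.3]
tcp st [[ 3.27200213 -4.12865056]]
```

View pics/w3.png

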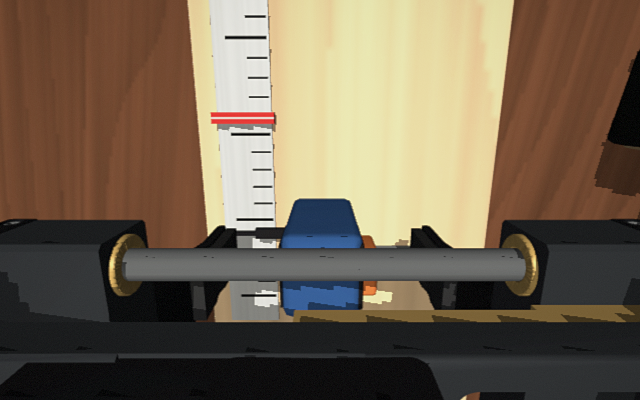

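The head sits between the fingers at (322,255), the pointer blade shows at (268,233), and the marker is at (243,118). Now I pinch.

Emit:
step_arm:
  delta_pos:
    - [0, 0, 0]
    - [0, 0, 0]
    - [0, 0, 0]
    - [0, 0, 0]
    - [0, 0, 0]
    - [0, 0, 0]
    - [0, 0, 0]
    - [0, 0, 0]
  turn: [0, 0, 0, 0, 0, 0, 0, 0]
  grip: 1
  newtons: 22

```text
time: 5.1
ee_pos: [0.544, -0.0833, 0.0465]
eef_rot: [0.648, 0.761, 0.0, 0.001]
ft_force: [2.6, 0.5, -1.9]
width: 0.0356
grip_force: 22.0
```

Emit:
step_arm:
  delta_pos:
    - [-0.03, 0.19, 0]
    - [-0.06, 0.375, 0]
    - [-0.06, 0.375, 0]
    - [-0.06, 0.375, 0]
    - [-0.06, 0.375, 0]
    - [-0.06, 0.375, 0]
    - [-0.03, 0.19, 0]
    - [0, 0, 0]
    - [0, 0, 0]
  turn: [0, 0, 0, 0, 0, 0, 0, 0, 0]

```text
time: 6.0
ee_pos: [0.5347, -0.0266, 0.0465]
eef_rot: [0.648, 0.762, 0.001, 0.0]
ft_force: [4.9, 1.7, -2.9]
width: 0.0354
grip_force: 22.0
```

```bash
python3 - <<'E'
from meas import *
w=grab('wrist');s=read_state();print(s['time'],s['ee_pos'],s['eef_rot'],s['ft_force'],s['width'],s['grip_force'])
meas(w);t=np.array(s['ee_pos'])[None];print('tcp st',st(t))
i=w['image'][170:260,190:310];cv2.imwrite('pics/w4.png',cv2.resize(i,None,fx=6,fy=6,interpolation=cv2.INTER_NEAREST)[...,::-1])
E
```

```text
6.05 [ 0.5347621  -0.02681001  0.04647812] [6.48199993e-01 7.61469923e-01 5.05428574e-04 2.66355175e-04] [ 5.61999488  2.09791871 -3.56410278] 0.035888711712823824 21.99890129501
red 319 u 240 277 v 213 225 st mean [-33.3  60.2] min [-44.1  56.9] max [-23.6  63.5]
blue 3288 u 280 362 v 200 247 st mean [ 2.5 76.6] min [-11.7  67.8] max [16.6 86.6]
orange none
tcp st [[ 3.24045136 53.34894637]]
```

View pics/w4.png

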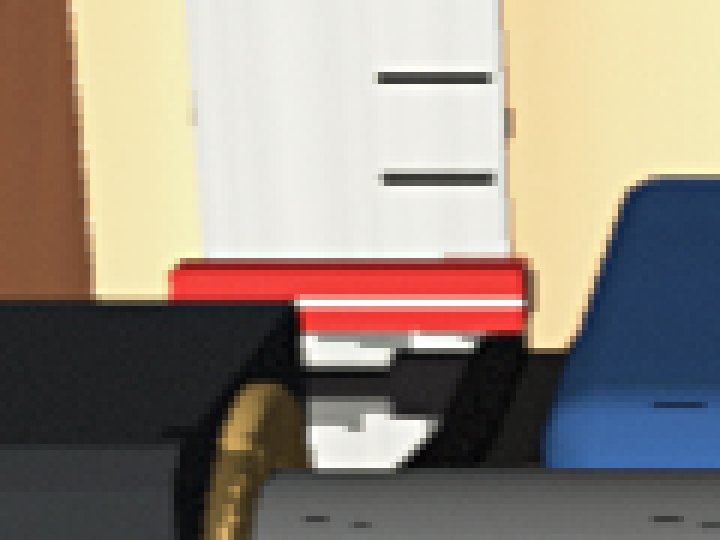

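The white line is at about row 220.3 and the pointer blade's middle at about row 233.8, which leaves a gap of a few mm.

```bash
python3 - <<'E'
from meas import *
w=dict(np.load('/tmp/wrist.npz'))
for u in(240,244,248,252,256,262,266,270): print(u,w['image'][212:246,u,1].tolist())
def peak(u,lo,hi,sign):
    g=w['image'][lo:hi,u].astype(float).sum(1); 
    return g
m=st(ray(w,[[250,220.2],[270,220.2]],.019))
for r in(233.5,234): print(r,st(ray(w,[[246,r],[262,r]],.025)),m)
E
```

```text
240 [255, 103, 27, 55, 66, 66, 60, 140, 255, 128, 45, 38, 39, 82, 167, 168, 132, 127, 94, 30, 11, 21, 17, 17, 27, 35, 39, 44, 40, 55, 57, 59, 51, 46]
244 [251, 99, 26, 55, 66, 63, 60, 136, 255, 128, 58, 61, 64, 114, 149, 242, 242, 245, 204, 71, 15, 35, 35, 38, 94, 145, 145, 138, 149, 242, 241, 238, 238, 240]
248 [249, 99, 27, 55, 67, 64, 60, 138, 255, 127, 56, 61, 67, 114, 146, 241, 240, 242, 199, 68, 13, 36, 36, 38, 90, 141, 141, 137, 131, 148, 235, 235, 232, 233]
252 [250, 98, 27, 54, 67, 64, 59, 137, 255, 129, 57, 60, 66, 118, 139, 146, 243, 246, 203, 71, 13, 35, 35, 38, 92, 139, 152, 244, 241, 237, 236, 237, 236, 237]
256 [253, 102, 28, 54, 68, 64, 59, 137, 255, 129, 58, 61, 65, 120, 146, 145, 66, 21, 28, 32, 38, 37, 39, 39, 34, 34, 33, 107, 246, 242, 237, 238, 240, 244]
262 [253, 102, 28, 56, 67, 62, 59, 137, 255, 129, 56, 59, 60, 132, 253, 255, 103, 18, 33, 38, 38, 40, 38, 38, 38, 37, 37, 67, 127, 104, 38, 11, 11, 15]
266 [205, 75, 25, 56, 66, 62, 59, 136, 255, 127, 56, 60, 63, 124, 226, 255, 99, 16, 33, 35, 33, 25, 18, 16, 11, 14, 18, 15, 16, 12, 15, 19, 13, 15]
270 [210, 75, 28, 57, 66, 62, 59, 135, 255, 128, 56, 61, 70, 109, 46, 19, 4, 15, 17, 16, 18, 19, 17, 17, 17, 16, 12, 17, 15, 18, 18, 11, 8, 11]
233.5 [[-39.84213759  53.28998586]
 [-30.86529108  53.31564316]] [[-38.54566937  59.19280976]
 [-27.06791755  59.22641476]]
234 [[-39.85725235  52.99289877]
 [-30.87706237  53.01854187]] [[-38.54566937  59.19280976]
 [-27.06791755  59.22641476]]
```

Emit:
step_arm:
  delta_pos:
    - [-0.015, 0.125, 0]
    - [-0.015, 0.12, 0]
    - [0, 0, 0]
    - [0, 0, 0]
    - [0, 0, 0]
    - [0, 0, 0]
  turn: [0, 0, 0, 0, 0, 0]

```text
time: 6.65
ee_pos: [0.5338, -0.0209, 0.0465]
eef_rot: [0.648, 0.761, 0.0, 0.0]
ft_force: [4.8, 1.8, -1.4]
width: 0.0351
grip_force: 22.0
```

```bash
python3 - <<'E'
from meas import *
w=grab('wrist');s=read_state();print(s['time'],s['ee_pos'],s['eef_rot'],s['ft_force'],s['width'],s['grip_force'])
t=np.array(s['ee_pos'])[None];print('tcp st',st(t))
for u in(240,244,248,252,256,262,266,270): print(u,w['image'][220:246,u,1].tolist())
i=w['image'][190:250,220:300];cv2.imwrite('pics/w5.png',cv2.resize(i,None,fx=8,fy=8,interpolation=cv2.INTER_NEAREST)[...,::-1])
E
```

```text
6.7 [ 0.53385517 -0.02092136  0.0464748 ] [6.48345447e-01 7.61346197e-01 3.61921816e-04 1.40989615e-04] [ 4.90936632  1.73676905 -0.17217492] 0.03553517147318372 21.99985326267779
tcp st [[ 3.27627153 59.30692419]]
240 [251, 207, 104, 34, 19, 42, 43, 37, 39, 105, 67, 22, 11, 17, 22, 20, 27, 32, 42, 70, 39, 37, 48, 62, 56, 51]
244 [241, 250, 122, 35, 30, 64, 67, 57, 84, 235, 241, 89, 14, 33, 32, 39, 93, 144, 158, 234, 86, 3, 96, 249, 243, 241]
248 [238, 248, 119, 36, 33, 67, 65, 57, 86, 234, 242, 89, 10, 34, 36, 39, 92, 142, 145, 146, 47, 3, 95, 246, 238, 234]
252 [239, 249, 122, 34, 32, 65, 68, 58, 86, 234, 242, 93, 15, 32, 36, 38, 92, 146, 149, 151, 49, 7, 97, 250, 242, 238]
256 [243, 251, 124, 35, 30, 68, 68, 67, 25, 22, 30, 32, 38, 39, 36, 37, 33, 37, 42, 64, 15, 8, 99, 251, 246, 246]
262 [242, 252, 123, 35, 31, 66, 68, 67, 27, 21, 37, 38, 39, 37, 39, 38, 37, 39, 42, 68, 22, 10, 22, 13, 11, 11]
266 [239, 248, 120, 37, 32, 66, 69, 70, 28, 16, 37, 33, 31, 22, 17, 17, 17, 14, 18, 15, 14, 13, 15, 16, 18, 17]
270 [241, 251, 123, 37, 31, 57, 26, 13, 13, 13, 13, 16, 15, 14, 14, 17, 12, 14, 13, 15, 22, 15, 14, 11, 11, 7]
```

View pics/w5.png

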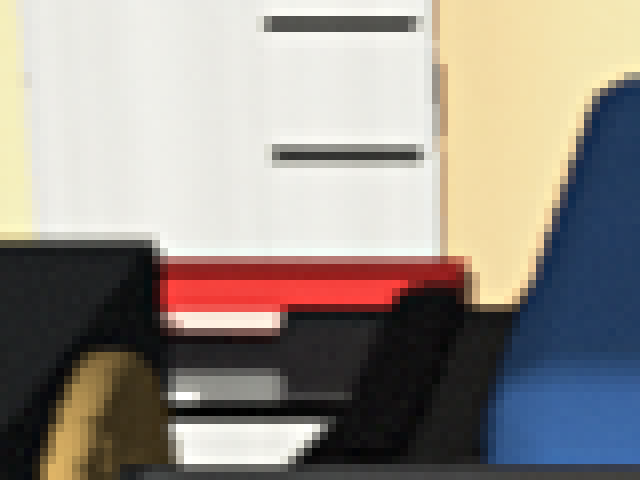

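```bash
python3 - <<'E'
from meas import *
w=dict(np.load('/tmp/wrist.npz'))
print(st(ray(w,[[250,229.1],[250,229.35],[250,229.6]],.019)),st(ray(w,[[246,233.9],[246,234.15],[246,234.4]],.025)))
V=np.array(w['view']);print('cam',-V[:3,:3].T@V[:3,3])
E
```

```text
[[-38.82374598  59.63793266]
 [-38.8311531   59.4855191 ]
 [-38.83856297  59.33304893]] [[-39.87119358  58.8872311 ]
 [-39.87883412  58.73862247]
 [-39.88647751  58.58995845]]
cam [0.52318165 0.04430118 0.2071049 ]
```

Emit:
step_arm:
  delta_pos:
    - [-0.004, 0.024, 0]
    - [0, 0, 0]
    - [0, 0, 0]
    - [0, 0, 0]
    - [0, 0, 0]
  turn: [0, 0, 0, 0, 0]

```text
time: 7.2
ee_pos: [0.5338, -0.0207, 0.0465]
eef_rot: [0.648, 0.761, 0.0, 0.0]
ft_force: [4.9, 0.8, -1.2]
width: 0.0352
grip_force: 22.0
```

```bash
python3 - <<'E'
from meas import *
w=grab('wrist');s=read_state();print(s['time'],s['ee_pos'],s['ft_force'],s['width'],s['grip_force'],s['joint_vel'])
t=np.array(s['ee_pos'])[None];print('tcp st',st(t))
for u in(244,248,252): print(u,w['image'][220:246,u,1].tolist())
print(w['image'][220:242,248].tolist())
E
```

```text
7.25 [ 0.53378604 -0.02070667  0.04646028] [ 5.63036936  0.50506263 -2.40457625] 0.035776551515210385 22.000507770571858 [-1.44085410e-03  2.96543492e-04  5.82384635e-04  1.04696232e-04
  4.66376653e-04 -2.80021805e-04  6.16280818e-05]
tcp st [[ 3.24197026 59.52984211]]
244 [238, 244, 209, 77, 27, 56, 67, 63, 63, 156, 255, 121, 18, 33, 35, 41, 92, 146, 148, 148, 80, 8, 74, 252, 244, 241]
248 [236, 241, 202, 74, 27, 56, 68, 63, 65, 156, 255, 123, 13, 32, 35, 37, 92, 142, 145, 148, 78, 7, 71, 248, 239, 235]
252 [236, 242, 205, 75, 28, 55, 67, 63, 63, 157, 255, 122, 19, 32, 34, 38, 92, 146, 150, 150, 61, 0, 73, 252, 243, 238]
[[234, 236, 230], [236, 241, 235], [223, 202, 193], [150, 74, 70], [146, 27, 25], [229, 56, 52], [244, 68, 61], [242, 63, 58], [242, 65, 59], [234, 156, 143], [255, 255, 255], [132, 123, 114], [24, 13, 13], [32, 32, 33], [37, 35, 36], [38, 37, 39], [93, 92, 90], [142, 142, 137], [146, 145, 140], [147, 148, 141], [77, 78, 75], [6, 7, 5]]
```

Emit:
step_arm:
  delta_pos:
    - [-0.003, 0.02, 0]
    - [0, 0, 0]
    - [0, 0, 0]
    - [0, 0, 0]
    - [0, 0, 0]
  turn: [0, 0, 0, 0, 0]

```text
time: 7.75
ee_pos: [0.5337, -0.0203, 0.0465]
eef_rot: [0.648, 0.761, 0.0, 0.0]
ft_force: [5.4, -0.1, -2.1]
width: 0.0356
grip_force: 22.0
```

```bash
python3 - <<'E'
from meas import *
w=grab('wrist');s=read_state();print(s['time'],s['ee_pos'],s['ft_force'],s['width'],s['grip_force'])
t=np.array(s['ee_pos'])[None];print('tcp st',st(t))
for u in(244,248,252): print(u,w['image'][220:240,u,1].tolist())
print('marker',st(ray(w,[[250,230.],[250,230.3],[250,230.6]],.019))[:,1],'ptr',st(ray(w,[[246,234.15]],.025)))
E
```

```text
7.8 [ 0.53370598 -0.02027485  0.0464495 ] [ 6.04153888  0.2584065  -0.77210491] 0.0358189555236791 22.000425655860454
tcp st [[ 3.23120966 59.96888891]]
244 [236, 241, 250, 123, 35, 32, 65, 68, 59, 90, 236, 119, 32, 31, 33, 39, 94, 146, 145, 155]
248 [233, 237, 247, 119, 35, 30, 66, 66, 58, 90, 237, 120, 29, 33, 34, 35, 92, 141, 142, 144]
252 [235, 239, 248, 120, 35, 32, 66, 65, 59, 91, 238, 121, 29, 32, 35, 39, 91, 147, 145, 149]
marker [59.70697078 59.52379155 59.34053041] ptr [[-39.87689583  59.36033071]]
```

```bash
python3 -c "
from bench import *
print(close_job())"
```

```text
the job is handed in; nothing more can be done
None
```

I handed the job in at 7.8 s with the head still pinched at 22 N, the button squeezed in (36 mm opening), and the pointer about 0.1 mm short of the red marker's line by the wrist camera (good to roughly 0.3 mm).

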